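# Push the seedling tray through the gap into the watering bay

### The job

Push the six-cell seedling tray along the bench, narrow end first, through the gap between the two concrete blocks until it sits flush against the wooden stop board behind them. Only push it with the fingers: do not lift, carry or tip it, and leave the pots and everything else on the bench where they stand. Finish with the robot clear of it.

Things in the scene. Friction and masses are not known exactly. Their poses are not given: they have to be found in the camera images.
- tray: Loose seedling tray: flat-sided black plastic block 110 mm long (its x), 78 mm wide (y), 45 mm high, about 0.4 kg, with 2 by 3 cells of soil and soft, non-solid leaves up to 75 mm. Origin: centre of its underside. Either narrow end may lead. It starts 180 to 225 mm before the gap, up to 50 mm to either side of its centre line and turned up to 0.5 rad from it.
- bay: Fixed watering bay. Origin on the bench in the middle of the gap; x points through the gap to the stop board (roughly to the robot's right), y across the gap, z up. Two immovable concrete blocks, each 60 (x) by 140 (y) by 50 mm high, centred at y = +114 and -114 mm, leave an 88 mm wide gap from x = -30 to +30 mm.
- stop (a point): Foot of the stop board's face that looks to the gap, on the bench, at x = +150 mm, y = 0 in the bay's frame; same axes as the bay. The fixed wooden board is 22 (x) by 200 (y) by 40 mm high. A tray that is home touches it, its centre at x = +95 mm of the bay. The thin grey mat before it makes no step.
- pot_near: A bystander: round pot with a seedling, 58 mm across, 55 mm high (leaves to about 90 mm), origin under its centre. Black plastic; in front of the block nearer to the robot. Leave it standing where it is.
- pot_far: A bystander: round pot with a seedling, 58 mm across, 55 mm high (leaves to about 90 mm), origin under its centre. Terracotta; in front of the block farther from the robot. Leave it standing where it is.
- pot_bay: A bystander: round pot with a seedling, 58 mm across, 55 mm high (leaves to about 90 mm), origin under its centre. Black plastic; in the bay behind the nearer block, beside the tray's place. Leave it standing where it is.
- jar: A bystander: closed white jar with a grey lid, 54 mm across, 75 mm high, origin under its centre, in the bay behind the farther block. Leave it.
- trowel: A bystander: hand trowel lying on the bench to the right, about 290 mm long along its x, 62 mm wide, 26 mm high, origin between handle and blade at bench level. Leave it.
- spray: A bystander: clear bottle 72 mm across, 170 mm high, origin under its centre, at the far right. Leave it.

How it is judged:
By the outcome, as a careful person would: the job done as asked, in the order asked, and still so for the second after the job is handed in, with the robot touching nothing.
It also fails if it takes over 72 s, if anything falls off the work surface, if the arm or the gripper's body presses on something with over 40 N, if the wrist force passes 120 N, or if a joint passes its speed limit or range.

### The arm

A 6-joint arm with a two-finger parallel gripper is mounted at the origin on the work surface. World frame = base frame: x ahead of the robot, y to its left, z up, the work surface at z = 0. Lengths are in m, angles in degrees, forces in N, time in s.
With the tool pointing down it reaches from about 0.35 to 0.875 m from the base axis. Payload 4.2 kg.
Tool frame: the origin (TCP) lies on the centre line of the jaws, within the pads' length; the fingertips stand 19 mm ahead of it and the grasp point (between the pads) is the TCP; x points along the fingers, y is the direction in which the jaws open and shut, and the axes are right-handed (so a half turn about x gives the same grasp; the last joint's range is limited). The gripper opens to 87 mm and grips with 3 to 60 N. Pads are 19 mm wide; open, the fingers measure 117 mm over their backs; the gripper's body (75 mm by 190 mm) begins 51 mm behind the grasp point.
Start: joints at [-59.439, 22.042, 0.453, 0, -68.411, -14.817], TCP at [0.17, -0.602, 0.204] pointing down, gripper open.
Joint ranges: [-179.83, 179.83], [-69.29, 118.12], [-61.27, 80.66], [-181.25, 117.63], [-171.15, -9.14], [-177.46, 177.46]. Speed limits (degrees/s): [159.86, 159.86, 180, 180, 180, 180].

### API

Orientations are given as a 3x3 rotation matrix whose columns are the frame's x, y, z axes.
In Python, from station import r, viewer, job, spotter gives the robot as it stands.
- The arm moves only by the tool play_rows, never from a script. Its argument "commands" is a list of rows, each an object of numbers: "fingers": the gripper command: -1 is fully open, 1 is shut, values between are in proportion; "tx", "ty", "tz": the shift along the tool's x, y, z normalised to -1 to 1, where 1 is 750 mm; "ax", "ay", "az": the turn, a rotation vector about the tool's x, y, z normalised to -1 to 1, where 1 is pi rad. In form: [{"fingers": .., "tx": .., "ty": .., "tz": .., "ax": .., "ay": .., "az": ..}, ...]. A call has 1 to 5 rows; each row is the pose to reach, as a shift and turn from the pose commanded when the call began, along the tool's axes at that moment, turning the shorter way round; what a row does not reach only later rows make up. A row lasts 1/12 s, in which the tool goes at most 41.7 mm and 7.16 degrees, less where a joint would pass 70% of its speed; a pose out of reach is approached as far as the arm can. A call with a number of a shift or a turn outside -1 to 1 is refused whole. A call with a gripper value outside its range is refused whole. The fingers move at their own pace and stop on an object; the grip force is fixed at half the most. Time passes only in rows, so rows that repeat a pose let the fingers close. It gives the time, the measured TCP pose, the force and the opening at its end, in the units of the state.
- r.sense(): the state, without advancing time (a new reading comes with each control period).
- viewer.capture(name): name is "side" or "top" or "wrist"; returns a dict with "image" (400x640x3 uint8, red, green, blue), "fx", "fy", "cx", "cy" (pixels), "dist" ([k1, k2, p1, p2, k3] as OpenCV has them; the pictures are not rectified), "R" (3x3) and "t" (3): a world point X has camera coordinates R X + t; the wrist camera has in their place "mount" (4x4, takes a point from camera to tool coordinates, whose origin is the TCP and whose axes are the tool frame's). Camera axes: x right, y down, z forward; pixel columns grow to the right and rows downward; lengths in m; the calibration is good to about 2 mm. A picture is of the moment at which its call begins: read the wrist's pose just before it. There is no depth.
- job.finish_job(): hands the job in, once; it reports no verdict.
Trained networks look in a picture, given as the dict that the camera call returned (one of the last four; its "shot" number tells which), for a name from the list of things; names that differ only in an ending like _2 or _b are one class to them, and where a whole thing is asked for, a point or a joint stands for the part that bears it (a point fixed in the world has none). Each returns a list of dicts, best first, with "score" (0 to 1); they miss things now and then, are a little off and sometimes report something else, mostly with a low value. They report only what shows in the picture. A call takes as long as a camera call.
- spotter.find_in(name, picture): "uv" ([column, row] in pixels, amid what is visible of it).
- spotter.silhouettes(name, picture): "region" (400x640 bool, what is visible of it) and "uv" ([column, row] in pixels, amid what is visible of it).
The state is a dict: "time_s": time; "joints": joint angles; "joint_velocities": joint speeds; "effort": joint torques, N m; "tcp_pos": TCP position; "ee_rot": TCP orientation; "wrist_force": force on the tool from outside, world axes, zero at the start; "moment": the same for the moment, N m; "gripper_width": opening from 0.0 (shut) to 1.0 (fully open).
Only numpy, scipy, OpenCV 4.12 (cv2) and the standard library are available. Lean on these libraries where they do the work, as an engineer would, in place of code of your own. Each camera call takes 0.05 s, during which the arm holds its last target. There are 200 camera calls.

## Working session

There is one attempt and no reset: what is moved stays moved. The work goes in short steps, Python scripts to look and compute and a tool call to move; the robot and the scene stay as the last step left them, time stands still between calls to the robot, and variables do not carry over. Pictures are saved under pics/ and viewed, about 8 in all and at most 12, crops included, and the job is handed in when it is done.

Besides the shell and the picture viewer there is one more tool, called after "Emit:" as a command line: name --argument value ..., lists and objects as JSON in quotes. play_rows: Moves the arm, as the interface text tells. Its arguments: {"type":"object","properties":{"commands":{"type":"array"}},"required":["commands"]}

```bash
ls; mkdir -p pics
python3 - <<'E'
from station import r, viewer, job, spotter
import cv2,numpy as np,pickle
s=r.sense();print(s['time_s'],s['tcp_pos'],np.round(s['ee_rot'],3),s['gripper_width'])
for n in ['top','side']:
    p=viewer.capture(n);cv2.imwrite(f'pics/{n}0.png',p['image'][:,:,::-1])
    print(n,p['fx'],p['cx'],p['cy'],p['dist'],np.round(p['R'],3).tolist(),p['t'])
    for o in ['tray','bay','stop','pot_near','pot_far','pot_bay','jar','trowel','spray']:
        try: print(o,[(np.round(d['uv'],1).tolist(),round(d['score'],2),int(d['region'].sum())) for d in spotter.silhouettes(o,p)[:3]])
        except Exception as e: print(o,e)
E
```

```text
pics
0.0 [ 0.16942704 -0.60092172  0.20306915] [[-0.001 -0.271  0.963]
 [ 0.002  0.963  0.271]
 [-1.     0.002 -0.   ]] 1.0022949753545327
top 422.5261750415688 314.9887751953716 200.25199894831965 [-0.0091228  0.         0.         0.         0.       ] [[-0.03, -1.0, -0.002], [-0.978, 0.029, -0.205], [0.205, -0.004, -0.979]] [-0.0921977   0.55066677  1.02930475]
tray [([194.9, 229.4], 0.74, 1512), ([322.3, 258.4], 0.24, 417)]
bay [([302.8, 213.9], 0.95, 6172), ([422.5, 165.6], 0.29, 1001)]
stop [([304.7, 209.3], 0.63, 6186)]
pot_near []
pot_far [([250.0, 169.6], 0.89, 376)]
pot_bay [([319.9, 256.3], 0.83, 435)]
jar [([304.9, 157.6], 0.89, 385)]
trowel [([404.9, 229.5], 0.83, 1508), ([249.9, 168.1], 0.67, 400)]
spray [([421.6, 163.6], 0.76, 1008)]
side 367.0616036483419 323.499700568332 201.28169839628882 [-0.07717832  0.          0.          0.          0.        ] [[-0.985, -0.17, -0.0], [-0.128, 0.741, -0.66], [0.112, -0.65, -0.752]] [0.50825207 0.19030412 0.64282679]
tray [([315.7, 368.2], 0.8, 3747)]
bay [([326.1, 233.9], 0.81, 10244)]
stop [([323.1, 233.4], 0.74, 10675), ([251.3, 276.6], 0.52, 1101)]
pot_near [([382.9, 284.7], 0.56, 1063)]
pot_far [([251.5, 275.8], 0.94, 1087), ([326.7, 234.1], 0.25, 10272)]
pot_bay [([384.2, 214.2], 0.97, 946)]
jar [([255.7, 212.9], 0.71, 983)]
trowel [([366.1, 147.9], 0.8, 1370)]
spray [([304.2, 107.2], 0.65, 1588)]
```

Run:
```python
import cv2
a=cv2.imread('pics/top0.png')[120:320,140:460];cv2.imwrite('pics/t0.png',cv2.resize(a,None,fx=2.5,fy=2.5,interpolation=cv2.INTER_CUBIC))
```

```text
(no output)
```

View pics/t0.png

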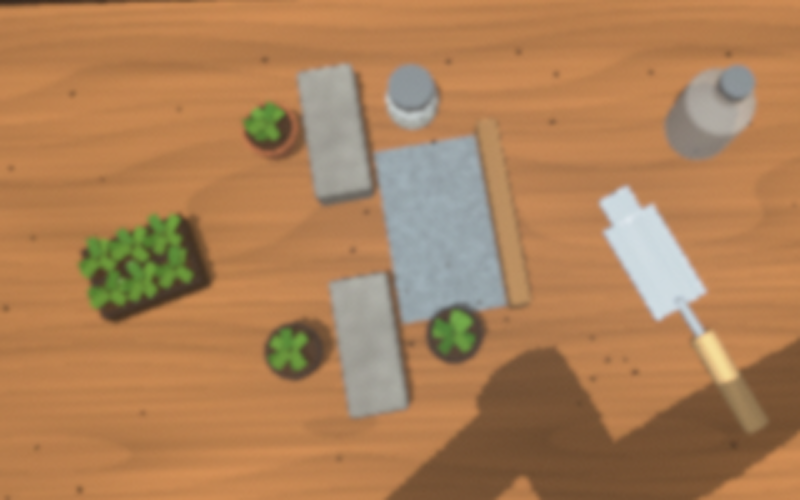

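View pics/side0.png

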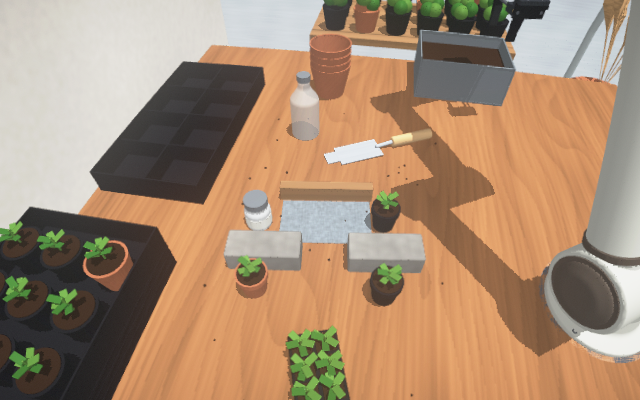

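The top view crop shows the tray at about (195,227) in full-picture pixels. The gap is at about (281,215) and the stop board at about (341,205). The pots stand at (248,171), (257,260) and (322,253), and the jar is at (305,158). The side view agrees, and the arm is clear of everything.

```bash
cat > h.py <<'E'
from station import r, viewer, job, spotter
import cv2,numpy as np
from scipy.optimize import minimize
def proj(p,X):
    return cv2.projectPoints(np.asarray(X,float),cv2.Rodrigues(np.array(p['R']))[0],np.array(p['t'],float),
      np.array([[p['fx'],0,p['cx']],[0,p['fy'],p['cy']],[0,0,1.]]),np.array(p['dist'],float))[0][:,0]
def box(cx,cy,lx,ly,h): return np.array([[cx+a*lx/2,cy+b*ly/2,z] for a in(-1,1) for b in(-1,1) for z in (0,h)])
BLK=[box(0,.114,.06,.14,.05),box(0,-.114,.06,.14,.05)]
BOARD=box(.161,0,.022,.2,.04); TRAY=box(0,0,.11,.078,.045)
def place(q,X):
    c,s=np.cos(q[2]),np.sin(q[2]); return X@np.array([[c,-s,0],[s,c,0],[0,0,1]]).T+[q[0],q[1],0]
def soft(p,q,parts,K=4):
    m=np.zeros((400*K,640*K),np.uint8)
    for X in parts:
        cv2.fillConvexPoly(m,cv2.convexHull(np.round((proj(p,place(q,X))+.5)*K*16).astype(np.int32)),255,shift=4)
    return cv2.resize(m,(640,400),interpolation=cv2.INTER_AREA)/255.
def fit(views,parts,q0,d=(.01,.01,.05)):
    f=lambda q:sum((np.abs(soft(p,q,parts)-m)*w).sum()/max(m.sum(),1) for p,m,w in views)
    q0=np.array(q0,float)
    for k in (1,.3):
        o=minimize(f,q0,method='Nelder-Mead',options=dict(initial_simplex=np.vstack([q0]+[q0+np.eye(3)[i]*d[i]*k for i in range(3)]),xatol=1e-4,fatol=1e-4,maxiter=120)); q0=o.x
    return o.x,o.fun
def ground(p,uv,z=0):
    K=np.array([[p['fx'],0,p['cx']],[0,p['fy'],p['cy']],[0,0,1.]])
    n=cv2.undistortPoints(np.array([[uv]],float),K,np.array(p['dist'],float))[0,0]
    R=np.array(p['R']);C=-R.T@np.array(p['t']);d=R.T@[n[0],n[1],1]; return C+d*(z-C[2])/d[2]
def draw(p,q,parts,img,col):
    for X in parts:
        u=np.round(proj(p,place(q,X))*16).astype(int)
        for i in range(8):
            for b in (1,2,4):
                if not i&b: cv2.line(img,tuple(u[i].tolist()),tuple(u[i|b].tolist()),col,1,cv2.LINE_AA,4)
def blockmask(p):
    a=p['image'].astype(int); sat=a.max(2)-a.min(2); m=(sat<28)&(a[:,:,0]>=a[:,:,2]-6)&(a.max(2)>70)
    return m
E
python3 - <<'E'
from h import *
P={n:viewer.capture(n) for n in('top','side')}
for n,p in P.items():
    for o in ['tray','pot_near','pot_far','pot_bay','jar']:
        for d in spotter.silhouettes(o,p)[:1]:
            print(n,o,np.round(ground(p,d['uv'],.03 if o!='jar' else .05),3))
a=P['top']['image'];print(a[172,274],a[258,287],a[205,318],a[190,338],a[215,210])
g=ground(P['top'],(281,215));st=ground(P['top'],(341,205));print(g,st)
q0=[g[0],g[1],np.arctan2(*(st-g)[[1,0]])]
V=[]
for n,p in P.items():
    m=blockmask(p).astype(np.uint8)
    w=cv2.dilate((soft(p,q0,BLK)>0).astype(np.uint8),np.ones((13,13)))
    V.append((p,m*w*1.,w*1.)); print(n,(m*w).sum(),soft(p,q0,BLK).sum())
    q,e=fit(V[-1:],BLK,q0); print('bay',n,q,e)
qb,e=fit(V,BLK,q0);print('bay both',qb,e)
T=[]
for n,p in P.items():
    d=spotter.silhouettes('tray',p)[0]; m=d['region']*1.; T.append((p,m,np.ones_like(m)))
t0=ground(P['top'],(195,227),.02);
qt0=[t0[0],t0[1],-np.pi/2+.35]
for v in T: print('tray',fit([v],[TRAY],qt0))
qt,e=fit(T,[TRAY],qt0);print('tray both',qt,e)
dq=qt[:2]-qb[:2];c,s=np.cos(qb[2]),np.sin(qb[2]);print('tray in bay',c*dq[0]+s*dq[1],-s*dq[0]+c*dq[1],qt[2]-qb[2])
np.save('q.npy',[qb,qt])
out=[]
for n,p in P.items():
    im=p['image'][:,:,::-1].copy(); im=cv2.resize(im,None,fx=1,fy=1); draw(p,qb,BLK+[BOARD],im,(0,0,255));draw(p,qt,[TRAY],im,(255,255,0))
    c=im[130:290,160:360] if n=='top' else im[170:400,200:440]
    out.append(cv2.resize(c,(400*c.shape[1]//c.shape[1],int(400*c.shape[0]/c.shape[1])),interpolation=cv2.INTER_CUBIC))
h=max(o.shape[0] for o in out);cv2.imwrite('pics/ov.png',np.hstack([cv2.copyMakeBorder(o,0,h-o.shape[0],0,0,0) for o in out]))
E
```

```text
top tray [0.492 0.208 0.03 ]
top pot_near [0.395 0.047 0.03 ]
top pot_bay [ 0.409 -0.117  0.03 ]
top jar [ 0.666 -0.086  0.05 ]
side tray [0.496 0.197 0.03 ]
side pot_near [0.4   0.033 0.03 ]
side pot_far [0.631 0.057 0.03 ]
side pot_bay [ 0.409 -0.133  0.03 ]
side jar [ 0.661 -0.069  0.05 ]
[158 156 148] [157 155 147] [153 165 171] [185 142  97] [105 146  57]
[ 5.21879739e-01 -1.62269577e-02 -2.22044605e-16] [ 0.5444363  -0.17869969  0.        ]
top 2510 2698.270588235294
bay top [ 0.5180969  -0.01752869 -1.42110695] 0.14036872119365673
side 5538 6387.411764705883
bay side [ 0.51897911 -0.02123217 -1.43297938] 0.2126994242984301
bay both [ 0.51893718 -0.01788574 -1.42654047] 0.37006273858672056
tray (array([ 0.49235976,  0.19917282, -1.23183674]), np.float64(0.06851858647389086))
tray (array([ 0.49223604,  0.19790633, -1.23746641]), np.float64(0.035695756161742066))
tray both [ 0.49210509  0.1989122  -1.23575954] 0.1071025682468577
tray in bay -0.21840336310566955 0.0046126216043695 0.1907809266235656
```

View pics/ov.png

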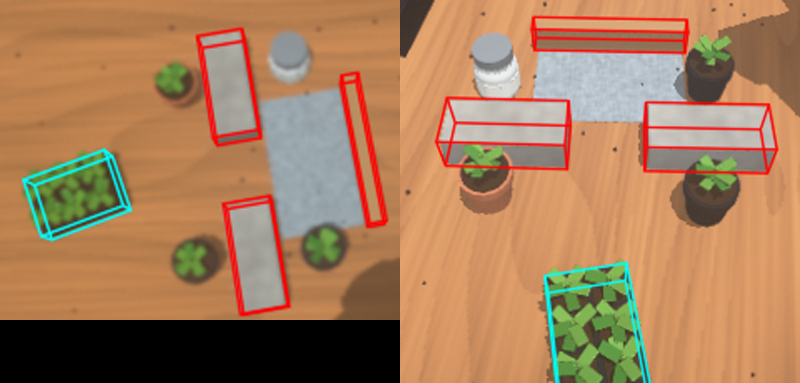

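The overlays match both views. In the bay frame the tray centre is at (-218, +5) mm, turned +0.19 rad. I'll move round behind it with the jaws half closed, so there are two contact points about 73 mm wide overall. That is narrower than both the tray and the gap.

Emit:
play_rows --commands '[{"fingers": 0, "tx": 0, "ty": 0.125, "tz": 0.243, "ax": -0.16, "ay": 0, "az": 0}, {"fingers": 0, "tx": 0, "ty": 0.125, "tz": 0.243, "ax": -0.16, "ay": 0, "az": 0}, {"fingers": 0, "tx": 0, "ty": 0.125, "tz": 0.243, "ax": -0.16, "ay": 0, "az": 0}, {"fingers": 0, "tx": 0, "ty": 0.125, "tz": 0.243, "ax": -0.16, "ay": 0, "az": 0}, {"fingers": 0, "tx": 0, "ty": 0.125, "tz": 0.243, "ax": -0.16, "ay": 0, "az": 0}]'

```text
time_s: 2.12
tcp_pos: [0.3209, -0.4603, 0.2044]
ee_rot: [[0.0, -0.705, 0.71], [-0.0, 0.71, 0.705], [-1.0, -0.001, 0.0]]
wrist_force: [0.5, -0.0, -0.2]
gripper_width: 0.709
```

```bash
cat >> h.py <<'E'
from scipy.spatial.transform import Rotation as Ro
def plan(bx,by,z,dyaw=0):
    """numbers to reach bay-frame TCP (bx,by,z), tool z = -bay x turned by dyaw (rad)"""
    qb=np.load('q.npy')[0]; s=r.sense(); R=np.array(s['ee_rot']); c,k=np.cos(qb[2]),np.sin(qb[2])
    B=np.array([[c,-k],[k,c]]); pos=np.array(s['tcp_pos']); cur=B.T@(pos[:2]-qb[:2])
    th=qb[2]+dyaw; y=np.array([np.sin(th),-np.cos(th),0]); x=np.array([0,0,-1.]); G=np.c_[x,y,np.cross(x,y)]
    tgt=np.r_[B@[bx,by]+qb[:2],z]; d=R.T@(tgt-pos)/.75; a=Ro.from_matrix(R.T@G).as_rotvec()/np.pi
    print('t',round(s['time_s'],2),'bay mm',np.round(np.r_[cur,pos[2]]*1e3,1),'F',np.round(s['wrist_force'],1),'w',round(s['gripper_width'],3))
    print('shift',np.round(d,4),'turn',np.round(a,4),'mm',round(np.linalg.norm(d)*750),'deg',round(np.linalg.norm(a)*180,1))
E
python3 -c "
from h import *
plan(-.33,.002,.2)"
```

```text
t 2.12 bay mm [ 409.3 -259.6  204.4] F [ 0.5 -0.  -0.2] w 0.709
shift [0.0056 0.5845 0.8671] turn [-2.97e-01 -1.00e-04  2.00e-04] mm 784 deg 53.5
```

Emit:
play_rows --commands '[{"fingers": 0, "tx": 0, "ty": 0.585, "tz": 0.867, "ax": -0.297, "ay": 0, "az": 0}, {"fingers": 0, "tx": 0, "ty": 0.585, "tz": 0.867, "ax": -0.297, "ay": 0, "az": 0}, {"fingers": 0, "tx": 0, "ty": 0.585, "tz": 0.867, "ax": -0.297, "ay": 0, "az": 0}, {"fingers": 0, "tx": 0, "ty": 0.585, "tz": 0.867, "ax": -0.297, "ay": 0, "az": 0}, {"fingers": 0, "tx": 0, "ty": 0.585, "tz": 0.867, "ax": -0.297, "ay": 0, "az": 0}]'

```text
time_s: 2.53
tcp_pos: [0.361, -0.2559, 0.2044]
ee_rot: [[0.001, -0.987, 0.162], [-0.0, 0.162, 0.987], [-1.0, -0.001, -0.0]]
wrist_force: [0.6, -0.0, -0.5]
gripper_width: 0.505
```

```bash
python3 -c "
from h import *
plan(-.33,.002,.2)"
```

```text
t 2.53 bay mm [ 212.8 -190.6  204.4] F [ 0.6 -0.  -0.5] w 0.505
shift [ 0.0057 -0.0262  0.7675] turn [-0.0976 -0.0001  0.0002] mm 576 deg 17.6
```

Emit:
play_rows --commands '[{"fingers": 0, "tx": 0, "ty": -0.026, "tz": 0.767, "ax": -0.097, "ay": 0, "az": 0}, {"fingers": 0, "tx": 0, "ty": -0.026, "tz": 0.767, "ax": -0.097, "ay": 0, "az": 0}, {"fingers": 0, "tx": 0, "ty": -0.026, "tz": 0.767, "ax": -0.097, "ay": 0, "az": 0}, {"fingers": 0, "tx": 0, "ty": -0.026, "tz": 0.767, "ax": -0.097, "ay": 0, "az": 0}, {"fingers": 0, "tx": 0, "ty": -0.026, "tz": 0.767, "ax": -0.097, "ay": 0, "az": 0}]'

```text
time_s: 2.95
tcp_pos: [0.4027, -0.0516, 0.2047]
ee_rot: [[0.002, -0.991, -0.136], [0.0, -0.136, 0.991], [-1.0, -0.002, 0.0]]
wrist_force: [1.7, -0.8, 0.4]
gripper_width: 0.499
```

```bash
python3 -c "
from h import *
plan(-.33,.002,.2)"
```

```text
t 2.95 bay mm [  16.6 -119.8  204.7] F [ 1.7 -0.8  0.4] w 0.499
shift [ 0.0066 -0.159   0.4634] turn [-0.0024  0.      0.0005] mm 367 deg 0.4
```

Emit:
play_rows --commands '[{"fingers": 0, "tx": 0, "ty": -0.159, "tz": 0.463, "ax": -0.002, "ay": 0, "az": 0}, {"fingers": 0, "tx": 0, "ty": -0.159, "tz": 0.463, "ax": -0.002, "ay": 0, "az": 0}, {"fingers": 0, "tx": 0, "ty": -0.159, "tz": 0.463, "ax": -0.002, "ay": 0, "az": 0}, {"fingers": 0, "tx": 0, "ty": -0.159, "tz": 0.463, "ax": -0.002, "ay": 0, "az": 0}, {"fingers": 0, "tx": 0, "ty": -0.159, "tz": 0.463, "ax": -0.002, "ay": 0, "az": 0}]'

```text
time_s: 3.37
tcp_pos: [0.4429, 0.1531, 0.2046]
ee_rot: [[0.001, -0.99, -0.143], [0.001, -0.143, 0.99], [-1.0, -0.001, 0.0]]
wrist_force: [1.6, -0.4, -0.2]
gripper_width: 0.499
```

```bash
python3 -c "
from h import *
plan(-.33,.002,.2)"
```

```text
t 3.37 bay mm [-180.2  -50.7  204.6] F [ 1.6 -0.4 -0.2] w 0.499
shift [ 0.0064 -0.0701  0.1998] turn [-0.0002  0.0001  0.0003] mm 159 deg 0.1
```

Emit:
play_rows --commands '[{"fingers": 0, "tx": 0, "ty": -0.07, "tz": 0.2, "ax": 0, "ay": 0, "az": 0}, {"fingers": 0, "tx": 0, "ty": -0.07, "tz": 0.2, "ax": 0, "ay": 0, "az": 0}, {"fingers": 0, "tx": 0, "ty": -0.07, "tz": 0.2, "ax": 0, "ay": 0, "az": 0}, {"fingers": 0, "tx": 0, "ty": -0.07, "tz": 0.2, "ax": 0, "ay": 0, "az": 0}, {"fingers": 0, "tx": 0.03, "ty": -0.07, "tz": 0.2, "ax": 0, "ay": 0, "az": 0}]'

```text
time_s: 3.78
tcp_pos: [0.4775, 0.3145, 0.1851]
ee_rot: [[0.01, -0.989, -0.148], [0.007, -0.148, 0.989], [-1.0, -0.011, 0.006]]
wrist_force: [0.6, 0.4, 0.5]
gripper_width: 0.502
```

```bash
python3 -c "
from h import *
plan(-.33,.002,.037)"
```

```text
t 3.78 bay mm [-334.9    6.8  185.1] F [0.6 0.4 0.5] w 0.502
shift [ 0.1974  0.0085 -0.0077] turn [0.0013 0.0019 0.0034] mm 148 deg 0.7
```

Emit:
play_rows --commands '[{"fingers": 0, "tx": 0.055, "ty": 0, "tz": 0, "ax": 0, "ay": 0, "az": 0}, {"fingers": 0, "tx": 0.11, "ty": 0, "tz": 0, "ax": 0, "ay": 0, "az": 0}, {"fingers": 0, "tx": 0.16, "ty": 0, "tz": 0, "ax": 0, "ay": 0, "az": 0}, {"fingers": 0, "tx": 0.193, "ty": 0, "tz": 0, "ax": 0, "ay": 0, "az": 0}, {"fingers": 0, "tx": 0.193, "ty": 0, "tz": 0, "ax": 0, "ay": 0, "az": 0}]'

```text
time_s: 4.2
tcp_pos: [0.4704, 0.3036, 0.0313]
ee_rot: [[-0.009, -0.99, -0.141], [-0.008, -0.141, 0.99], [-1.0, 0.01, -0.007]]
wrist_force: [-0.0, -0.3, 0.2]
gripper_width: 0.495
```

```bash
python3 -c "
from h import *
plan(-.28,.002,.037)"
```

```text
t 4.2 bay mm [-325.1   -1.9   31.3] F [-0.  -0.3  0.2] w 0.495
shift [-0.0072 -0.0052 -0.0602] turn [-0.0009 -0.0023 -0.0032] mm 46 deg 0.7
```

Emit:
play_rows --commands '[{"fingers": 0, "tx": -0.003, "ty": 0, "tz": -0.013, "ax": 0, "ay": 0, "az": 0}, {"fingers": 0, "tx": -0.004, "ty": 0, "tz": -0.026, "ax": 0, "ay": 0, "az": 0}, {"fingers": 0, "tx": -0.004, "ty": 0, "tz": -0.039, "ax": 0, "ay": 0, "az": 0}, {"fingers": 0, "tx": -0.004, "ty": 0, "tz": -0.05, "ax": 0, "ay": 0, "az": 0}, {"fingers": 0, "tx": -0.004, "ty": 0, "tz": -0.056, "ax": 0, "ay": 0, "az": 0}]'

```text
time_s: 4.62
tcp_pos: [0.4804, 0.2642, 0.0416]
ee_rot: [[0.002, -0.99, -0.141], [0.002, -0.141, 0.99], [-1.0, -0.002, 0.002]]
wrist_force: [-0.8, -0.3, 0.0]
gripper_width: 0.502
```

```bash
python3 -c "
from h import *
plan(-.25,.002,.037)"
```

```text
t 4.62 bay mm [-284.7    2.4   41.6] F [-0.8 -0.3  0. ] w 0.502
shift [ 0.0061  0.0004 -0.0462] turn [-0.001   0.0006  0.0007] mm 35 deg 0.2
```

Emit:
play_rows --commands '[{"fingers": 0, "tx": 0.002, "ty": 0, "tz": -0.01, "ax": 0, "ay": 0, "az": 0}, {"fingers": 0, "tx": 0.004, "ty": 0, "tz": -0.02, "ax": 0, "ay": 0, "az": 0}, {"fingers": 0, "tx": 0.005, "ty": 0, "tz": -0.03, "ax": 0, "ay": 0, "az": 0}, {"fingers": 0, "tx": 0.005, "ty": 0, "tz": -0.04, "ax": 0, "ay": 0, "az": 0}, {"fingers": 0, "tx": 0.005, "ty": 0, "tz": -0.047, "ax": 0, "ay": 0, "az": 0}]'

```text
time_s: 5.03
tcp_pos: [0.4846, 0.2293, 0.036]
ee_rot: [[-0.001, -0.99, -0.142], [-0.0, -0.142, 0.99], [-1.0, 0.001, -0.0]]
wrist_force: [0.2, -0.3, 0.4]
gripper_width: 0.501
```

```bash
cat >> h.py <<'E'
def look(fn=None,tgt=None):
    """tray in bay frame, from dark/green tray silhouettes of both cameras, hull fit"""
    qb,qt=np.load('q.npy'); T=[];P={}
    for n in('top','side'):
        p=P[n]=viewer.capture(n); d=spotter.silhouettes('tray',p)
        if d and d[0]['score']>.4: T.append((p,d[0]['region']*1.,np.ones((400,640))))
        print(n,d and (round(d[0]['score'],2),int(d[0]['region'].sum())))
    c,s=np.cos(qb[2]),np.sin(qb[2])
    def inb(q): e=q[:2]-qb[:2]; return np.round([(c*e[0]+s*e[1])*1e3,(-s*e[0]+c*e[1])*1e3,np.degrees(q[2]-qb[2])],1)
    s0=r.sense()['tcp_pos'][:2]; e=s0-qb[:2]
    x0=c*e[0]+s*e[1]+.062; g=np.r_[qb[:2]+np.array([c,s])*x0,qb[2]+.05]
    for v in T: a=fit([v],[TRAY],g); print('  one view',inb(a[0]),round(a[1],3))
    q,e=fit(T,[TRAY],g); print('tray bay',inb(q),round(e,3)); np.save('q.npy',[qb,q])
    if fn:
        out=[]
        for n,p in P.items():
            im=p['image'][:,:,::-1].copy(); draw(p,q,[TRAY],im,(255,255,0)); draw(p,qb,BLK+[BOARD],im,(0,0,255))
            o=im[130:290,160:360] if n=='top' else im[170:400,200:440]
            out.append(cv2.resize(o,(400,int(400*o.shape[0]/o.shape[1])),interpolation=cv2.INTER_CUBIC))
        h=max(o.shape[0] for o in out);cv2.imwrite(fn,np.hstack([cv2.copyMakeBorder(o,0,h-o.shape[0],0,0,0) for o in out]))
E
python3 -c "
from h import *
plan(-.2,.002,.037)
look('pics/l1.png')"
```

```text
t 5.03 bay mm [-249.5    1.5   36. ] F [ 0.2 -0.3  0.4] w 0.501
shift [-0.0014 -0.0008 -0.066 ] turn [-0.0006 -0.0001 -0.0002] mm 50 deg 0.1
top (0.7, 1171)
side (0.59, 54)
  one view [-204.     7.5   12.5] 0.364
  one view [1992.7  825.   174.8] 1.0
tray bay [1992.7  825.   174.8] 2.0
```

View pics/l1.png

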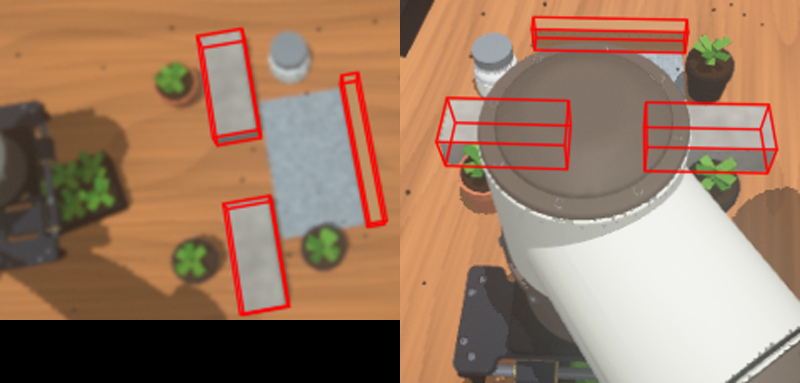

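The viewed picture shows the tray still in front of the gripper, with its front corners at about (213,205) and (224,232) in top pixels. The gripper hides its rear and the arm blocks the side view. I'll fit only the part of the tray that shows in the top view, and try the wrist camera.

```bash
cat >> h.py <<'E'
def look2(off=.05):
    qb,_=np.load('q.npy'); p=viewer.capture('top'); d=spotter.silhouettes('tray',p)[0]
    c,s=np.cos(qb[2]),np.sin(qb[2]); e=r.sense()['tcp_pos'][:2]-qb[:2]; tx=c*e[0]+s*e[1]; ty=-s*e[0]+c*e[1]
    hull=cv2.convexHull(np.round(proj(p,place(qb,box(tx+off/2-.15,ty,.3+off,.5,.0)+[0,0,.09]))).astype(np.int32))
    w=np.ones((400,640),np.uint8); cv2.fillConvexPoly(w,hull,0)
    m=d['region']*w
    inb=lambda q:np.round([(c*(q[0]-qb[0])+s*(q[1]-qb[1]))*1e3,(-s*(q[0]-qb[0])+c*(q[1]-qb[1]))*1e3,np.degrees(q[2]-qb[2])],1)
    for x0 in (.062,.075):
        g=np.r_[place(qb,np.array([[tx+x0,0,0]]))[0,:2],qb[2]+.05]
        q,f=fit([(p,m*1.,w*1.)],[TRAY],g); print('tray bay',inb(q),round(f,3),'px',int(m.sum()),round(d['score'],2))
    np.save('q.npy',[qb,q]); return p,q,w,m
E
python3 - <<'E'
from h import *
qb=np.load('q.npy')[0]; np.save('q.npy',[qb,qb])
p,q,w,m=look2()
im=p['image'][:,:,::-1].copy(); draw(p,q,[TRAY],im,(255,255,0)); im[w==0]=im[w==0]//2
k=viewer.capture('wrist'); print(np.round(k['mount'],3))
a=cv2.resize(im[130:290,160:360],(400,320),interpolation=cv2.INTER_CUBIC); b=cv2.resize(k['image'][:,:,::-1],(400,250))
cv2.imwrite('pics/l2.png',np.hstack([a,cv2.copyMakeBorder(b,0,70,0,0,0)]))
E
```

```text
tray bay [-218.6    4.9   11.3] 0.042 px 716 0.92
tray bay [-218.4    5.1   11.3] 0.042 px 716 0.92
[[-0.    -0.296  0.955 -0.181]
 [ 1.    -0.001 -0.     0.   ]
 [ 0.001  0.955  0.296 -0.082]
 [ 0.     0.     0.     1.   ]]
```

View pics/l2.png

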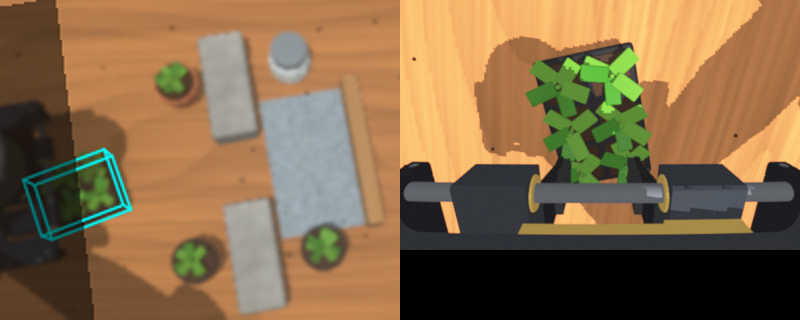

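The top fit says the tray has not moved: (-218.6, 5) mm and 11.3°. The measured TCP (-250) would then be inside it, and there was no force. Before going on, I'll project the tray and fingertips into the wrist picture to settle this.

Run:
```python
from h import *
qb,qt=np.load('q.npy'); s=r.sense(); k=viewer.capture('wrist')
W=np.eye(4);W[:3,:3]=s['ee_rot'];W[:3,3]=s['tcp_pos']; C=np.linalg.inv(W@np.array(k['mount'])); k['R']=C[:3,:3];k['t']=C[:3,3]
im=k['image'][:,:,::-1].copy(); draw(k,qt,[TRAY],im,(255,255,0))
tip=lambda dx,dy,dz:(W@[dx,dy,dz,1])[:3]
for y in (.02175,-.02175,.03675,-.03675):
    for z in (-.0095,.0095):
        u=proj(k,[tip(.019,y,z)])[0]; print(y,z,np.round(u)); cv2.circle(im,tuple(np.round(u).astype(int).tolist()),3,(0,0,255),-1)
for d in spotter.silhouettes('tray',k)[:1]: print(d['uv'],d['score'],d['region'].sum(), np.argwhere(d['region']).min(0),np.argwhere(d['region']).max(0))
cv2.imwrite('pics/l3.png',cv2.resize(im[40:400,120:520],(800,720))[:600])
```

```text
0.02175 -0.0095 [353. 221.]
0.02175 0.0095 [352. 250.]
-0.02175 -0.0095 [281. 221.]
-0.02175 0.0095 [282. 250.]
0.03675 -0.0095 [378. 221.]
0.03675 0.0095 [377. 250.]
-0.03675 -0.0095 [256. 221.]
-0.03675 0.0095 [258. 250.]
[311.6, 180.2] 0.61 31630 [ 68 201] [293 401]
```

View pics/l3.png

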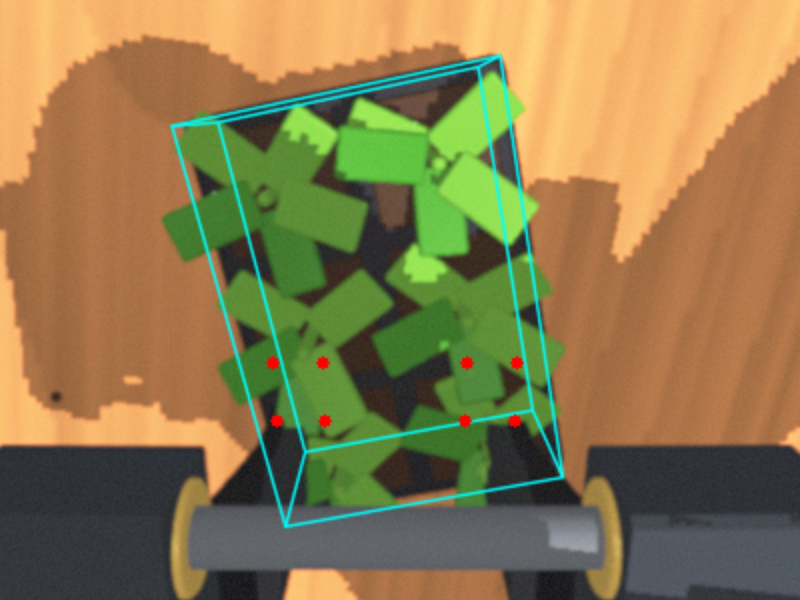

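The wrist overlay agrees with the measured poses: the tray front is where fitted, and the fingers show inside its rear outline with no force. I'll push a little further and check whether it responds.

Emit:
play_rows --commands '[{"fingers": 0, "tx": 0, "ty": 0, "tz": -0.006, "ax": 0, "ay": 0, "az": 0}, {"fingers": 0, "tx": 0, "ty": 0, "tz": -0.012, "ax": 0, "ay": 0, "az": 0}, {"fingers": 0, "tx": 0, "ty": 0, "tz": -0.018, "ax": 0, "ay": 0, "az": 0}, {"fingers": 0, "tx": 0, "ty": 0, "tz": -0.018, "ax": 0, "ay": 0, "az": 0}]'

```text
time_s: 5.82
tcp_pos: [0.4864, 0.2159, 0.0361]
ee_rot: [[-0.001, -0.99, -0.141], [-0.0, -0.141, 0.99], [-1.0, 0.001, -0.0]]
wrist_force: [0.7, -0.9, 0.2]
gripper_width: 0.5
```

Run:
```python
from h import *
plan(-.3,.002,.2)
p,q,w,m=look2()
s=r.sense(); k=viewer.capture('wrist')
cv2.imwrite('pics/l4.png',cv2.resize(k['image'][40:400,120:520,::-1],(800,720))[:600])
```

```text
t 5.82 bay mm [-236.1    1.4   36.1] F [ 0.7 -0.9  0.2] w 0.5
shift [-0.2186 -0.0004  0.0852] turn [-0.0008 -0.0001 -0.0002] mm 176 deg 0.2
tray bay [-218.6    4.3   11.8] 0.041 px 528 0.79
tray bay [-218.8    4.2   11.8] 0.041 px 528 0.79
```

View pics/l4.png

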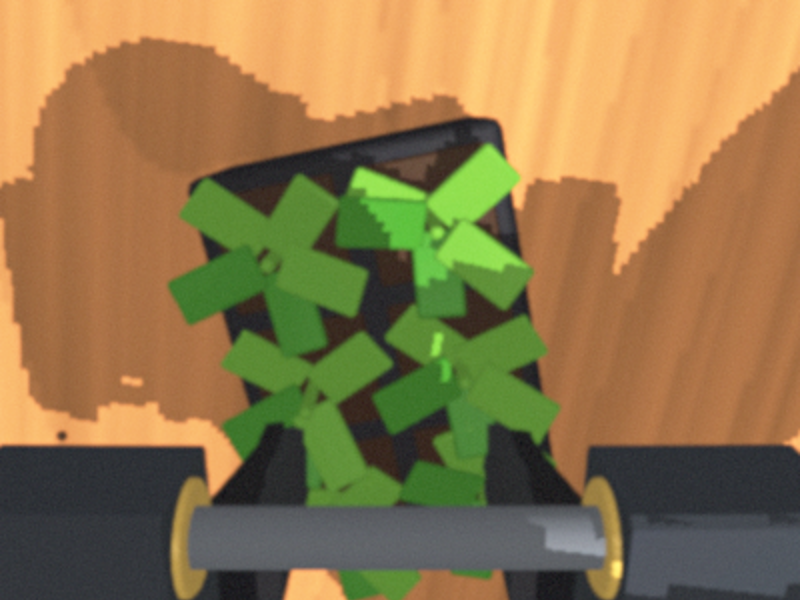

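The fingers overlap the tray's rear and it still has not moved, at (-218.7, 4.3) mm and 11.8°. In the wrist picture the finger ends show at rows around 428 of the crop, not at the predicted 363. So either the fingertips are higher than the TCP reading suggests, or the contact isn't real. I'll back straight out and look at the fingertips in the open.

Emit:
play_rows --commands '[{"fingers": 0, "tx": 0, "ty": 0, "tz": 0.03, "ax": 0, "ay": 0, "az": 0}, {"fingers": 0, "tx": 0, "ty": 0, "tz": 0.06, "ax": 0, "ay": 0, "az": 0}, {"fingers": 0, "tx": 0, "ty": 0, "tz": 0.09, "ax": 0, "ay": 0, "az": 0}, {"fingers": 0, "tx": 0, "ty": 0, "tz": 0.12, "ax": 0, "ay": 0, "az": 0}, {"fingers": 0, "tx": 0, "ty": 0, "tz": 0.12, "ax": 0, "ay": 0, "az": 0}]'

```text
time_s: 6.38
tcp_pos: [0.4743, 0.3099, 0.0365]
ee_rot: [[0.002, -0.989, -0.146], [0.002, -0.146, 0.989], [-1.0, -0.003, 0.002]]
wrist_force: [0.2, -1.0, -0.5]
gripper_width: 0.501
```

Run:
```python
from h import *
plan(-.3,.002,.037)
p=look2()[0]
s=r.sense(); k=viewer.capture('wrist')
W=np.eye(4);W[:3,:3]=s['ee_rot'];W[:3,3]=s['tcp_pos']; C=np.linalg.inv(W@np.array(k['mount'])); k['R']=C[:3,:3];k['t']=C[:3,3]
im=k['image'][:,:,::-1].copy()
for dx,col in ((.019,(0,0,255)),(-.025,(255,0,255))):
  for y in (.02175,-.02175,.03675,-.03675):
    for z in (-.0095,.0095):
        u=proj(k,[(W@[dx,y,z,1])[:3]])[0]; cv2.circle(im,tuple(np.round(u).astype(int).tolist()),2,col,-1)
sd=viewer.capture('side')['image'][:,:,::-1]
a=cv2.resize(im[120:400,160:480],(480,420)); b=sd[180:400,200:420]; c=p['image'][150:300,120:280,::-1]
b=cv2.resize(b,(320,300)); c=cv2.resize(c,(320,300))
cv2.imwrite('pics/l5.png',np.hstack([cv2.copyMakeBorder(a,0,180,0,0,0),np.vstack([b,c])]))
```

```text
t 6.38 bay mm [-330.9    2.9   36.5] F [ 0.2 -1.  -0.5] w 0.501
shift [-0.0008  0.0013 -0.0411] turn [0.0007 0.0005 0.0008] mm 31 deg 0.2
tray bay [-219.     5.8   10.1] 0.067 px 1583 0.88
tray bay [-219.     5.8   10.1] 0.068 px 1583 0.88
```

View pics/l5.png

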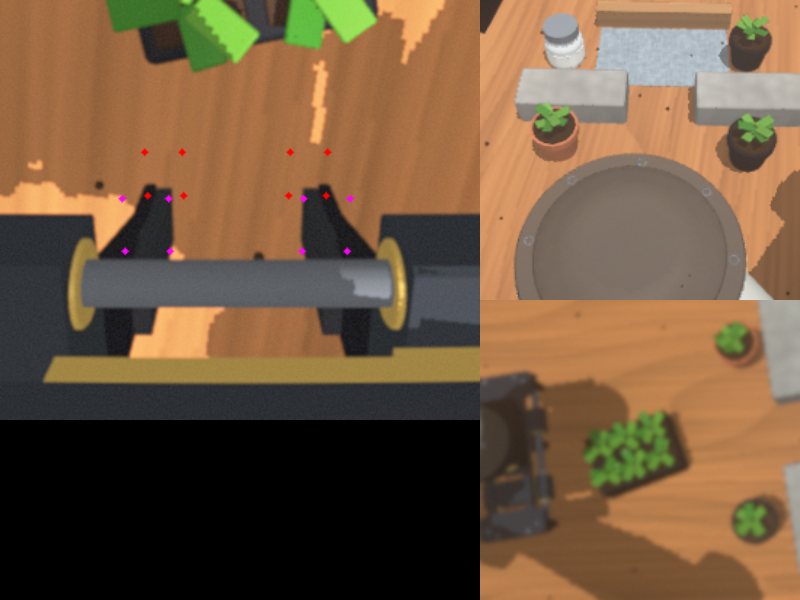

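The wrist crop shows the fingertips ending near (158,187), well short of the predicted (163,152–196). That puts them about 15 mm behind the TCP instead of 19 mm ahead, so at a TCP height of 36 mm they passed over the 45 mm tray. The tray is untouched. I'll go lower, in small steps, watching the force.

Emit:
play_rows --commands '[{"fingers": 0, "tx": 0.006, "ty": 0, "tz": 0, "ax": 0, "ay": 0, "az": 0}, {"fingers": 0, "tx": 0.012, "ty": 0, "tz": 0, "ax": 0, "ay": 0, "az": 0}, {"fingers": 0, "tx": 0.017, "ty": 0, "tz": 0, "ax": 0, "ay": 0, "az": 0}, {"fingers": 0, "tx": 0.02, "ty": 0, "tz": 0, "ax": 0, "ay": 0, "az": 0}, {"fingers": 0, "tx": 0.02, "ty": 0, "tz": 0, "ax": 0, "ay": 0, "az": 0}]'

```text
time_s: 7.0
tcp_pos: [0.4734, 0.3053, 0.0203]
ee_rot: [[-0.001, -0.99, -0.142], [-0.001, -0.142, 0.99], [-1.0, 0.001, -0.001]]
wrist_force: [-0.0, 0.1, -0.1]
gripper_width: 0.504
```

Emit:
play_rows --commands '[{"fingers": 0, "tx": 0.002, "ty": 0, "tz": 0, "ax": 0, "ay": 0, "az": 0}, {"fingers": 0, "tx": 0.004, "ty": 0, "tz": 0, "ax": 0, "ay": 0, "az": 0}, {"fingers": 0, "tx": 0.006, "ty": 0, "tz": 0, "ax": 0, "ay": 0, "az": 0}, {"fingers": 0, "tx": 0.006, "ty": 0, "tz": 0, "ax": 0, "ay": 0, "az": 0}]'

```text
time_s: 7.33
tcp_pos: [0.4736, 0.306, 0.0164]
ee_rot: [[-0.0, -0.99, -0.142], [-0.0, -0.142, 0.99], [-1.0, 0.0, -0.0]]
wrist_force: [0.2, -0.4, -0.4]
gripper_width: 0.497
```

No bench contact at TCP z = 16 mm, which confirms the tips are higher than stated. I'll go to about 10 mm. That keeps the gripper body above the blocks and pots. Then push.

Emit:
play_rows --commands '[{"fingers": 0, "tx": 0.003, "ty": 0, "tz": -0.008, "ax": 0, "ay": 0, "az": 0}, {"fingers": 0, "tx": 0.006, "ty": 0, "tz": -0.016, "ax": 0, "ay": 0, "az": 0}, {"fingers": 0, "tx": 0.008, "ty": 0, "tz": -0.024, "ax": 0, "ay": 0, "az": 0}, {"fingers": 0, "tx": 0.008, "ty": 0, "tz": -0.032, "ax": 0, "ay": 0, "az": 0}, {"fingers": 0, "tx": 0.008, "ty": 0, "tz": -0.04, "ax": 0, "ay": 0, "az": 0}]'

```text
time_s: 7.75
tcp_pos: [0.478, 0.2754, 0.0105]
ee_rot: [[-0.0, -0.99, -0.142], [-0.0, -0.142, 0.99], [-1.0, 0.0, -0.0]]
wrist_force: [0.3, -0.3, 0.3]
gripper_width: 0.503
```

Emit:
play_rows --commands '[{"fingers": 0, "tx": 0, "ty": 0, "tz": -0.008, "ax": 0, "ay": 0, "az": 0}, {"fingers": 0, "tx": 0, "ty": 0, "tz": -0.016, "ax": 0, "ay": 0, "az": 0}, {"fingers": 0, "tx": 0, "ty": 0, "tz": -0.024, "ax": 0, "ay": 0, "az": 0}, {"fingers": 0, "tx": 0, "ty": 0, "tz": -0.032, "ax": 0, "ay": 0, "az": 0}, {"fingers": 0, "tx": 0, "ty": 0, "tz": -0.032, "ax": 0, "ay": 0, "az": 0}]'

```text
time_s: 8.17
tcp_pos: [0.4813, 0.2514, 0.0107]
ee_rot: [[-0.001, -0.99, -0.141], [-0.001, -0.141, 0.99], [-1.0, 0.001, -0.0]]
wrist_force: [-0.1, -0.2, 0.3]
gripper_width: 0.496
```

Run:
```python
from h import *
plan(-.25,.002,.010)
look2()
```

```text
t 8.17 bay mm [-271.9    1.5   10.7] F [-0.1 -0.2  0.3] w 0.496
shift [ 0.001  -0.0007 -0.0292] turn [-0.0009 -0.0001 -0.0002] mm 22 deg 0.2
tray bay [-203.1    1.     5.7] 0.049 px 1151 0.68
tray bay [-203.4    1.     6.1] 0.048 px 1151 0.68
```

The tray now responds: (-203, 1) mm and 5.9°, straightening as planned. I'll keep pushing.

Emit:
play_rows --commands '[{"fingers": 0, "tx": 0, "ty": 0, "tz": -0.008, "ax": 0, "ay": 0, "az": 0}, {"fingers": 0, "tx": 0, "ty": 0, "tz": -0.016, "ax": 0, "ay": 0, "az": 0}, {"fingers": 0, "tx": 0, "ty": 0, "tz": -0.024, "ax": 0, "ay": 0, "az": 0}, {"fingers": 0, "tx": 0, "ty": 0, "tz": -0.032, "ax": 0, "ay": 0, "az": 0}, {"fingers": 0, "tx": 0, "ty": 0, "tz": -0.036, "ax": 0, "ay": 0, "az": 0}]'

```text
time_s: 8.68
tcp_pos: [0.4853, 0.2252, 0.0107]
ee_rot: [[-0.0, -0.99, -0.141], [0.0, -0.141, 0.99], [-1.0, -0.0, 0.0]]
wrist_force: [-0.3, 2.6, 0.5]
gripper_width: 0.5
```

Run:
```python
from h import *
plan(-.22,.002,.010)
p,q,w,m=look2()
im=p['image'][:,:,::-1].copy(); draw(p,q,[TRAY],im,(255,255,0)); draw(p,np.load('q.npy')[0],BLK,im,(0,0,255))
cv2.imwrite('pics/l6.png',cv2.resize(im[150:270,150:310],(800,600),interpolation=cv2.INTER_CUBIC))
```

```text
t 8.68 bay mm [-245.4    1.7   10.7] F [-0.3  2.6  0.5] w 0.5
shift [ 0.001  -0.0005 -0.0339] turn [-0.0007  0.0001  0.    ] mm 25 deg 0.1
tray bay [-178.9   -6.1   -0.8] 0.036 px 1143 0.91
tray bay [-178.8   -6.2   -0.7] 0.036 px 1143 0.91
```

View pics/l6.png

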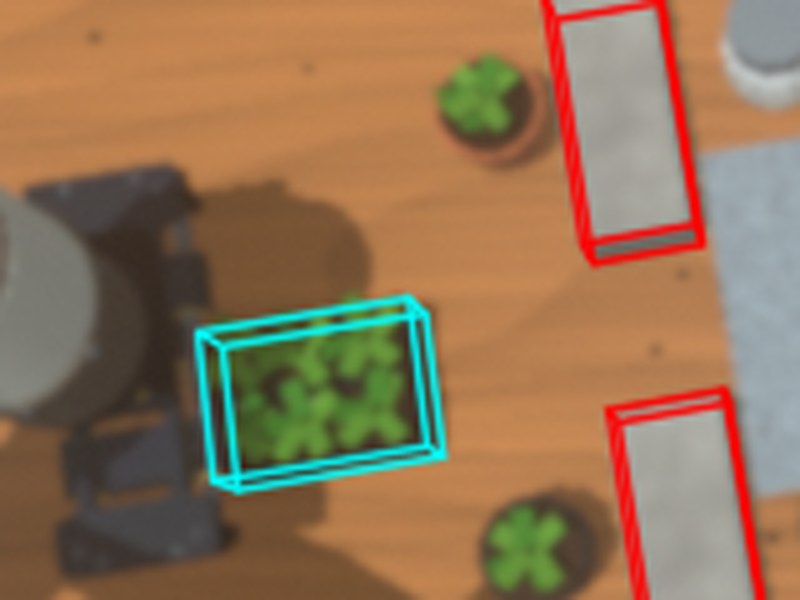

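The tray is straight now, at (-179, -6.1) mm and -0.7°, but 6 mm off to the -y side. I'll steer it with an S-curve of about 300 mm radius. The first half arcs left.

Emit:
play_rows --commands '[{"fingers": 0, "tx": 0, "ty": 0, "tz": -0.0056, "ax": -0.0045, "ay": 0, "az": 0}, {"fingers": 0, "tx": 0, "ty": 0, "tz": -0.0112, "ax": -0.009, "ay": 0, "az": 0}, {"fingers": 0, "tx": 0, "ty": 0, "tz": -0.0168, "ax": -0.0134, "ay": 0, "az": 0}, {"fingers": 0, "tx": 0, "ty": 0, "tz": -0.0224, "ax": -0.0178, "ay": 0, "az": 0}, {"fingers": 0, "tx": 0, "ty": 0, "tz": -0.028, "ax": -0.0223, "ay": 0, "az": 0}]'

```text
time_s: 9.2
tcp_pos: [0.4882, 0.2047, 0.0106]
ee_rot: [[-0.0, -0.977, -0.213], [-0.0, -0.213, 0.977], [-1.0, 0.0, -0.0]]
wrist_force: [-0.7, 2.2, -1.1]
gripper_width: 0.499
```

Emit:
play_rows --commands '[{"fingers": 0, "tx": 0, "ty": 0, "tz": -0.0056, "ax": -0.0045, "ay": 0, "az": 0}, {"fingers": 0, "tx": 0, "ty": 0, "tz": -0.0112, "ax": -0.009, "ay": 0, "az": 0}, {"fingers": 0, "tx": 0, "ty": 0, "tz": -0.0168, "ax": -0.0134, "ay": 0, "az": 0}, {"fingers": 0, "tx": 0, "ty": 0, "tz": -0.0224, "ax": -0.0178, "ay": 0, "az": 0}, {"fingers": 0, "tx": 0, "ty": 0, "tz": -0.028, "ax": -0.0223, "ay": 0, "az": 0}]'

```text
time_s: 9.62
tcp_pos: [0.4927, 0.1841, 0.0106]
ee_rot: [[-0.0, -0.96, -0.28], [-0.0, -0.28, 0.96], [-1.0, 0.0, -0.0]]
wrist_force: [-1.2, 3.2, -0.6]
gripper_width: 0.496
```

Run:
```python
from h import *
plan(-.16,.0017,.010)
look2()
```

```text
t 9.62 bay mm [-203.6    3.1   10.6] F [-1.2  3.2 -0.6] w 0.496
shift [ 0.0008  0.0099 -0.0573] turn [ 0.0445 -0.     -0.0001] mm 44 deg 8.0
tray bay [-137.6    5.     7.8] 0.042 px 1069 0.67
tray bay [-137.8    4.8    8. ] 0.042 px 1069 0.67
```

The tray follows exactly: 4.9 mm and 7.9°, with its rear centre at y = -2.7 mm. The mirrored arc should leave it centred.

Emit:
play_rows --commands '[{"fingers": 0, "tx": 0, "ty": 0, "tz": -0.0056, "ax": 0.0045, "ay": 0, "az": 0}, {"fingers": 0, "tx": 0, "ty": 0, "tz": -0.0112, "ax": 0.009, "ay": 0, "az": 0}, {"fingers": 0, "tx": 0, "ty": 0, "tz": -0.0168, "ax": 0.0134, "ay": 0, "az": 0}, {"fingers": 0, "tx": 0, "ty": 0, "tz": -0.0224, "ax": 0.0178, "ay": 0, "az": 0}, {"fingers": 0, "tx": 0, "ty": 0, "tz": -0.028, "ax": 0.0223, "ay": 0, "az": 0}]'

```text
time_s: 10.13
tcp_pos: [0.4988, 0.1641, 0.0107]
ee_rot: [[0.0, -0.978, -0.21], [0.0, -0.21, 0.978], [-1.0, -0.0, 0.0]]
wrist_force: [-0.6, 1.6, -0.5]
gripper_width: 0.5
```

Emit:
play_rows --commands '[{"fingers": 0, "tx": 0, "ty": 0, "tz": -0.0056, "ax": 0.0045, "ay": 0, "az": 0}, {"fingers": 0, "tx": 0, "ty": 0, "tz": -0.0112, "ax": 0.009, "ay": 0, "az": 0}, {"fingers": 0, "tx": 0, "ty": 0, "tz": -0.0168, "ax": 0.0134, "ay": 0, "az": 0}, {"fingers": 0, "tx": 0, "ty": 0, "tz": -0.0224, "ax": 0.0178, "ay": 0, "az": 0}, {"fingers": 0, "tx": 0, "ty": 0, "tz": -0.028, "ax": 0.0223, "ay": 0, "az": 0}]'

```text
time_s: 10.55
tcp_pos: [0.5031, 0.1434, 0.0107]
ee_rot: [[0.0, -0.99, -0.141], [0.0, -0.141, 0.99], [-1.0, -0.0, 0.0]]
wrist_force: [0.5, 1.6, -0.7]
gripper_width: 0.501
```

Run:
```python
from h import *
plan(-.12,.0017,.010)
p,q,w,m=look2()
im=p['image'][:,:,::-1].copy(); draw(p,q,[TRAY],im,(255,255,0)); draw(p,np.load('q.npy')[0],BLK,im,(0,0,255))
cv2.imwrite('pics/l7.png',cv2.resize(im[150:270,190:350],(800,600),interpolation=cv2.INTER_CUBIC))
```

```text
t 10.55 bay mm [-161.9    7.5   10.7] F [ 0.5  1.6 -0.7] w 0.501
shift [ 0.0009  0.0076 -0.0559] turn [-0.0009  0.      0.    ] mm 42 deg 0.2
tray bay [-99.5   0.2   0.8] 0.049 px 954 0.55
tray bay [-99.7   0.2   1.2] 0.049 px 954 0.55
```

View pics/l7.png

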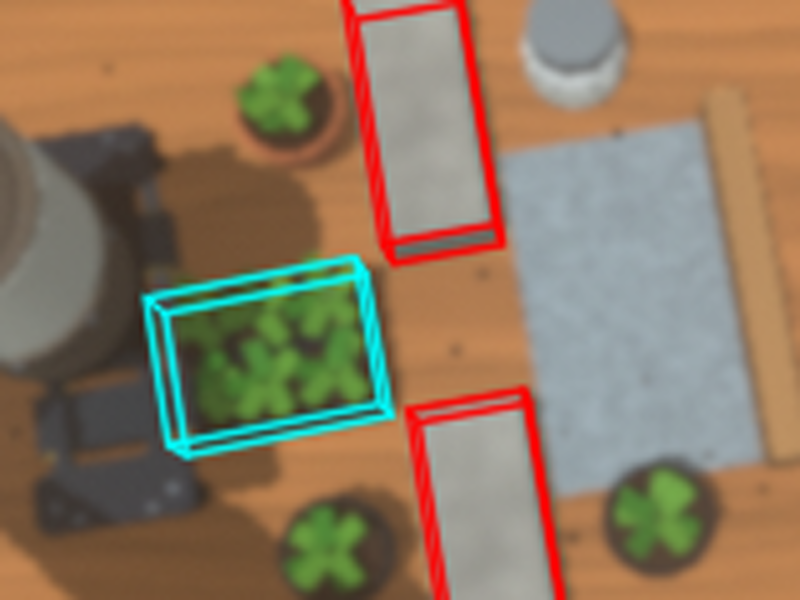

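The tray is centred ahead of the gap, at (-99.6, 0.2) mm and about +1°, with its front corners around (378,270) and (392,412) of the crop. The pusher sits 7.5 mm to the +y side, so I'll back off, recentre it to fit the gap, and push straight on.

Emit:
play_rows --commands '[{"fingers": 0, "tx": 0, "ty": 0, "tz": 0.01, "ax": 0, "ay": 0, "az": 0}, {"fingers": 0, "tx": 0, "ty": 0.0095, "tz": 0.013, "ax": 0, "ay": 0, "az": 0}, {"fingers": 0, "tx": 0, "ty": 0.0095, "tz": 0.013, "ax": 0, "ay": 0, "az": 0}, {"fingers": 0, "tx": 0, "ty": 0.0095, "tz": 0.005, "ax": 0, "ay": 0, "az": 0}, {"fingers": 0, "tx": 0, "ty": 0.0095, "tz": 0.002, "ax": 0, "ay": 0, "az": 0}]'

```text
time_s: 11.07
tcp_pos: [0.4953, 0.144, 0.0107]
ee_rot: [[-0.0, -0.99, -0.143], [-0.0, -0.143, 0.99], [-1.0, 0.0, -0.0]]
wrist_force: [0.6, -0.7, -0.4]
gripper_width: 0.5
```

Emit:
play_rows --commands '[{"fingers": 0, "tx": 0, "ty": 0, "tz": -0.006, "ax": 0, "ay": 0, "az": 0}, {"fingers": 0, "tx": 0, "ty": 0, "tz": -0.012, "ax": 0, "ay": 0, "az": 0}, {"fingers": 0, "tx": 0, "ty": 0, "tz": -0.018, "ax": 0, "ay": 0, "az": 0}, {"fingers": 0, "tx": 0, "ty": 0, "tz": -0.024, "ax": 0, "ay": 0, "az": 0}, {"fingers": 0, "tx": 0, "ty": 0, "tz": -0.028, "ax": 0, "ay": 0, "az": 0}]'

```text
time_s: 11.48
tcp_pos: [0.499, 0.1231, 0.0107]
ee_rot: [[0.0, -0.99, -0.142], [0.0, -0.142, 0.99], [-1.0, -0.0, 0.0]]
wrist_force: [-0.7, 2.1, 0.6]
gripper_width: 0.497
```

Run:
```python
from h import *
plan(-.12,.0,.010)
look2()
```

```text
t 11.48 bay mm [-142.4    0.5   10.7] F [-0.7  2.1  0.6] w 0.497
shift [ 0.0009  0.0007 -0.0298] turn [-0.0007  0.0001  0.0001] mm 22 deg 0.1
tray bay [-80.    1.4   0.2] 0.037 px 946 0.67
tray bay [-79.9   1.3   0.4] 0.038 px 946 0.67
```

The tray is entering the gap well aligned: 1.4 mm and 0.3°. I'll keep going straight, watching the force.

Emit:
play_rows --commands '[{"fingers": 0, "tx": 0, "ty": 0, "tz": -0.007, "ax": 0, "ay": 0, "az": 0}, {"fingers": 0, "tx": 0, "ty": 0, "tz": -0.014, "ax": 0, "ay": 0, "az": 0}, {"fingers": 0, "tx": 0, "ty": 0, "tz": -0.021, "ax": 0, "ay": 0, "az": 0}, {"fingers": 0, "tx": 0, "ty": 0, "tz": -0.028, "ax": 0, "ay": 0, "az": 0}, {"fingers": 0, "tx": 0, "ty": 0, "tz": -0.035, "ax": 0, "ay": 0, "az": 0}]'

```text
time_s: 12.0
tcp_pos: [0.5025, 0.0971, 0.0107]
ee_rot: [[0.0, -0.99, -0.142], [0.0, -0.142, 0.99], [-1.0, -0.0, 0.0]]
wrist_force: [0.4, 1.9, -0.5]
gripper_width: 0.499
```

Emit:
play_rows --commands '[{"fingers": 0, "tx": 0, "ty": 0, "tz": -0.007, "ax": 0, "ay": 0, "az": 0}, {"fingers": 0, "tx": 0, "ty": 0, "tz": -0.014, "ax": 0, "ay": 0, "az": 0}, {"fingers": 0, "tx": 0, "ty": 0, "tz": -0.021, "ax": 0, "ay": 0, "az": 0}, {"fingers": 0, "tx": 0, "ty": 0, "tz": -0.028, "ax": 0, "ay": 0, "az": 0}, {"fingers": 0, "tx": 0, "ty": 0, "tz": -0.035, "ax": 0, "ay": 0, "az": 0}]'

```text
time_s: 12.42
tcp_pos: [0.5063, 0.0711, 0.0107]
ee_rot: [[0.0, -0.99, -0.142], [0.0, -0.142, 0.99], [-1.0, -0.0, 0.0]]
wrist_force: [-0.2, 1.8, 0.1]
gripper_width: 0.497
```

Run:
```python
from h import *
plan(.032,.0,.010)
look2()
```

```text
t 12.42 bay mm [-89.9   0.2  10.7] F [-0.2  1.8  0.1] w 0.497
shift [ 9.000e-04  1.000e-04 -1.625e-01] turn [-0.0005  0.      0.    ] mm 122 deg 0.1
tray bay [-25.7   1.8  -0.1] 0.046 px 913 0.63
tray bay [-25.6   1.7   0. ] 0.046 px 913 0.63
```

Emit:
play_rows --commands '[{"fingers": 0, "tx": 0, "ty": 0, "tz": -0.007, "ax": 0, "ay": 0, "az": 0}, {"fingers": 0, "tx": 0, "ty": 0, "tz": -0.014, "ax": 0, "ay": 0, "az": 0}, {"fingers": 0, "tx": 0, "ty": 0, "tz": -0.021, "ax": 0, "ay": 0, "az": 0}, {"fingers": 0, "tx": 0, "ty": 0, "tz": -0.028, "ax": 0, "ay": 0, "az": 0}, {"fingers": 0, "tx": 0, "ty": 0, "tz": -0.035, "ax": 0, "ay": 0, "az": 0}]'

```text
time_s: 12.93
tcp_pos: [0.5099, 0.0451, 0.0106]
ee_rot: [[-0.0, -0.99, -0.142], [0.0, -0.142, 0.99], [-1.0, 0.0, 0.0]]
wrist_force: [-0.5, 1.3, -0.7]
gripper_width: 0.499
```

Emit:
play_rows --commands '[{"fingers": 0, "tx": 0, "ty": 0, "tz": -0.007, "ax": 0, "ay": 0, "az": 0}, {"fingers": 0, "tx": 0, "ty": 0, "tz": -0.014, "ax": 0, "ay": 0, "az": 0}, {"fingers": 0, "tx": 0, "ty": 0, "tz": -0.021, "ax": 0, "ay": 0, "az": 0}, {"fingers": 0, "tx": 0, "ty": 0, "tz": -0.028, "ax": 0, "ay": 0, "az": 0}, {"fingers": 0, "tx": 0, "ty": 0, "tz": -0.035, "ax": 0, "ay": 0, "az": 0}]'

```text
time_s: 13.35
tcp_pos: [0.5136, 0.019, 0.0106]
ee_rot: [[-0.0, -0.99, -0.142], [-0.0, -0.142, 0.99], [-1.0, 0.0, -0.0]]
wrist_force: [0.8, 2.4, -0.7]
gripper_width: 0.496
```

Run:
```python
from h import *
plan(.032,.0,.010)
look2()
```

```text
t 13.35 bay mm [-37.3   0.   10.6] F [ 0.8  2.4 -0.7] w 0.496
shift [ 0.0008 -0.0001 -0.0924] turn [-0.0005 -0.     -0.0001] mm 69 deg 0.1
tray bay [25.7  1.6 -1. ] 0.039 px 863 0.84
tray bay [25.9  1.4 -0.8] 0.039 px 863 0.84
```

Emit:
play_rows --commands '[{"fingers": 0, "tx": 0, "ty": 0, "tz": -0.007, "ax": 0, "ay": 0, "az": 0}, {"fingers": 0, "tx": 0, "ty": 0, "tz": -0.014, "ax": 0, "ay": 0, "az": 0}, {"fingers": 0, "tx": 0, "ty": 0, "tz": -0.021, "ax": 0, "ay": 0, "az": 0}, {"fingers": 0, "tx": 0, "ty": 0, "tz": -0.028, "ax": 0, "ay": 0, "az": 0}, {"fingers": 0, "tx": 0, "ty": 0, "tz": -0.035, "ax": 0, "ay": 0, "az": 0}]'

```text
time_s: 13.87
tcp_pos: [0.5175, -0.0068, 0.0107]
ee_rot: [[0.0, -0.99, -0.142], [0.0, -0.142, 0.99], [-1.0, -0.0, 0.0]]
wrist_force: [0.2, 2.4, -0.9]
gripper_width: 0.501
```

Emit:
play_rows --commands '[{"fingers": 0, "tx": 0, "ty": 0, "tz": -0.007, "ax": 0, "ay": 0, "az": 0}, {"fingers": 0, "tx": 0, "ty": 0, "tz": -0.014, "ax": 0, "ay": 0, "az": 0}, {"fingers": 0, "tx": 0, "ty": 0, "tz": -0.021, "ax": 0, "ay": 0, "az": 0}, {"fingers": 0, "tx": 0, "ty": 0, "tz": -0.028, "ax": 0, "ay": 0, "az": 0}, {"fingers": 0, "tx": 0, "ty": 0, "tz": -0.035, "ax": 0, "ay": 0, "az": 0}]'

```text
time_s: 14.28
tcp_pos: [0.5212, -0.0329, 0.0107]
ee_rot: [[0.0, -0.99, -0.142], [0.0, -0.142, 0.99], [-1.0, -0.0, 0.0]]
wrist_force: [-0.5, 2.7, 0.5]
gripper_width: 0.499
```

Run:
```python
from h import *
plan(.032,.0,.010)
look2()
```

```text
t 14.28 bay mm [15.1  0.1 10.7] F [-0.5  2.7  0.5] w 0.499
shift [ 0.0009  0.0001 -0.0225] turn [-0.0005  0.      0.    ] mm 17 deg 0.1
tray bay [78.   0.3 -0.4] 0.041 px 825 0.77
tray bay [77.9  0.3 -0.5] 0.041 px 825 0.77
```

About 17 mm remain, so I'll slow down and watch for contact with the board.

Emit:
play_rows --commands '[{"fingers": 0, "tx": 0, "ty": 0, "tz": -0.004, "ax": 0, "ay": 0, "az": 0}, {"fingers": 0, "tx": 0, "ty": 0, "tz": -0.008, "ax": 0, "ay": 0, "az": 0}, {"fingers": 0, "tx": 0, "ty": 0, "tz": -0.012, "ax": 0, "ay": 0, "az": 0}, {"fingers": 0, "tx": 0, "ty": 0, "tz": -0.016, "ax": 0, "ay": 0, "az": 0}, {"fingers": 0, "tx": 0, "ty": 0, "tz": -0.018, "ax": 0, "ay": 0, "az": 0}]'

```text
time_s: 14.8
tcp_pos: [0.5231, -0.046, 0.0106]
ee_rot: [[-0.0, -0.99, -0.142], [0.0, -0.142, 0.99], [-1.0, 0.0, 0.0]]
wrist_force: [0.2, 2.6, 0.4]
gripper_width: 0.497
```

Emit:
play_rows --commands '[{"fingers": 0, "tx": 0, "ty": 0, "tz": -0.001, "ax": 0, "ay": 0, "az": 0}, {"fingers": 0, "tx": 0, "ty": 0, "tz": -0.002, "ax": 0, "ay": 0, "az": 0}, {"fingers": 0, "tx": 0, "ty": 0, "tz": -0.003, "ax": 0, "ay": 0, "az": 0}]'

```text
time_s: 15.05
tcp_pos: [0.523, -0.0462, 0.0106]
ee_rot: [[-0.0, -0.99, -0.142], [0.002, -0.142, 0.99], [-1.0, -0.0, 0.002]]
wrist_force: [-4.0, 13.9, 3.4]
gripper_width: 0.502
```

The force jumped to 14 N and the motion stalled, so something is stopping the tray. I'll press 1 mm more to seat it, then back off and check.

Emit:
play_rows --commands '[{"fingers": 0, "tx": 0, "ty": 0, "tz": -0.0007, "ax": 0, "ay": 0, "az": 0}, {"fingers": 0, "tx": 0, "ty": 0, "tz": -0.0013, "ax": 0, "ay": 0, "az": 0}, {"fingers": 0, "tx": 0, "ty": 0, "tz": -0.0013, "ax": 0, "ay": 0, "az": 0}]'

```text
time_s: 15.3
tcp_pos: [0.523, -0.0462, 0.0107]
ee_rot: [[-0.0, -0.99, -0.142], [0.003, -0.142, 0.99], [-1.0, -0.0, 0.003]]
wrist_force: [-3.6, 14.6, 2.5]
gripper_width: 0.502
```

Run:
```python
from h import *
plan(.032,.0,.010)
p,q,w,m=look2()
a=p['image'].astype(int)
# brightness profile along bay x across tray front / board at several y
qb=np.load('q.npy')[0]
```

```text
t 15.3 bay mm [28.6 -0.  10.7] F [-3.6 14.6  2.5] w 0.502
shift [ 0.0009 -0.     -0.0045] turn [-0.0006  0.001   0.0001] mm 3 deg 0.2
tray bay [91.7  1.4 -0.7] 0.038 px 828 0.91
tray bay [91.7  1.5 -0.5] 0.038 px 828 0.91
```

It holds at 14.6 N with the fit at x = 91.7 mm, against 95 expected, which is about a pixel or two. I'll back off, lift, and check whether it is touching the board.

Emit:
play_rows --commands '[{"fingers": 0, "tx": 0, "ty": 0, "tz": 0.01, "ax": 0, "ay": 0, "az": 0}, {"fingers": 0, "tx": 0, "ty": 0, "tz": 0.03, "ax": 0, "ay": 0, "az": 0}, {"fingers": 0, "tx": 0, "ty": 0, "tz": 0.05, "ax": 0, "ay": 0, "az": 0}, {"fingers": 0, "tx": 0, "ty": 0, "tz": 0.06, "ax": 0, "ay": 0, "az": 0}, {"fingers": 0, "tx": 0, "ty": 0, "tz": 0.06, "ax": 0, "ay": 0, "az": 0}]'

```text
time_s: 15.82
tcp_pos: [0.5171, -0.0035, 0.0108]
ee_rot: [[0.0, -0.99, -0.144], [-0.0, -0.144, 0.99], [-1.0, -0.0, -0.0]]
wrist_force: [0.4, -0.7, 0.4]
gripper_width: 0.499
```

Emit:
play_rows --commands '[{"fingers": 0, "tx": -0.05, "ty": 0, "tz": 0, "ax": 0, "ay": 0, "az": 0}, {"fingers": 0, "tx": -0.1, "ty": 0, "tz": 0, "ax": 0, "ay": 0, "az": 0}, {"fingers": 0, "tx": -0.15, "ty": 0, "tz": 0, "ax": 0, "ay": 0, "az": 0}, {"fingers": 0, "tx": -0.2, "ty": 0, "tz": 0, "ax": 0, "ay": 0, "az": 0}, {"fingers": 0, "tx": -0.2, "ty": 0, "tz": 0, "ax": 0, "ay": 0, "az": 0}]'

```text
time_s: 16.23
tcp_pos: [0.5223, -0.0046, 0.169]
ee_rot: [[0.016, -0.99, -0.143], [0.002, -0.143, 0.99], [-1.0, -0.016, -0.001]]
wrist_force: [1.3, -0.1, -0.1]
gripper_width: 0.498
```

Run:
```python
from h import *
plan(.032,.0,.010)
qb,_=np.load('q.npy')
s=r.sense(); k=viewer.capture('wrist')
W=np.eye(4);W[:3,:3]=s['ee_rot'];W[:3,3]=s['tcp_pos']; C=np.linalg.inv(W@np.array(k['mount'])); k['R']=C[:3,:3];k['t']=C[:3,3]
k['image']=np.array(k['image'])
p=viewer.capture('top'); im=p['image'][:,:,::-1].copy()
for X in (k,p):
    d=spotter.silhouettes('tray',X)[0]; m=d['region']*1.
    g=np.r_[place(qb,np.array([[.093,0,0]]))[0,:2],qb[2]]
    q,f=fit([(X,m,np.ones_like(m))],[TRAY],g); e=q[:2]-qb[:2];c,sn=np.cos(qb[2]),np.sin(qb[2])
    print('tray',np.round([1e3*(c*e[0]+sn*e[1]),1e3*(-sn*e[0]+c*e[1]),np.degrees(q[2]-qb[2])],1),round(f,3),d['score'],m.sum())
a=k['image'][:,:,::-1].copy()
cv2.imwrite('pics/w_raw.png',a); cv2.imwrite('pics/t_raw.png',im)
draw(k,qb,[BOARD],a,(0,0,255))
b=cv2.resize(im[160:280,270:370],(320,384),interpolation=cv2.INTER_CUBIC)
a=cv2.resize(a,(480,300))
cv2.imwrite('pics/l8.png',np.hstack([cv2.copyMakeBorder(a,0,84,0,0,0),b]))
```

```text
t 16.23 bay mm [-12.7   5.2 169. ] F [ 1.3 -0.1 -0.1] w 0.498
shift [ 0.2119  0.0104 -0.0594] turn [-0.0001 -0.0003  0.0052] mm 165 deg 0.9
tray [94.8 -0.8 -0.7] 0.036 0.95 12990.0
tray [91.6  1.9 -1.1] 0.049 0.87 1358.0
```

View pics/l8.png

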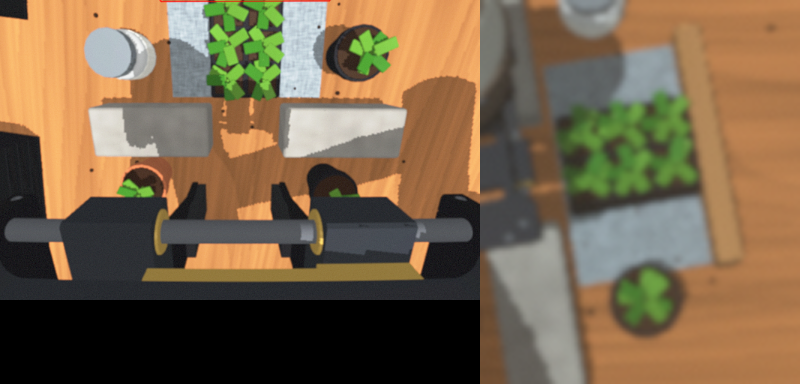

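The top crop shows the tray front at about (700,190) next to the board edge at about (704,190), with at most about a pixel between. The wrist fit gives x = 94.8 mm and the top fit 91.6 mm. I'll move the wrist camera straight over the joint to settle it.

Emit:
play_rows --commands '[{"fingers": 0, "tx": -0.02, "ty": 0, "tz": -0.03, "ax": 0, "ay": 0, "az": 0}, {"fingers": 0, "tx": -0.02, "ty": 0, "tz": -0.07, "ax": 0, "ay": 0, "az": 0}, {"fingers": 0, "tx": -0.02, "ty": 0, "tz": -0.105, "ax": 0, "ay": 0, "az": 0}, {"fingers": 0, "tx": -0.02, "ty": 0, "tz": -0.105, "ax": 0, "ay": 0, "az": 0}, {"fingers": 0, "tx": -0.02, "ty": 0, "tz": -0.105, "ax": 0, "ay": 0, "az": 0}]'

```text
time_s: 16.85
tcp_pos: [0.5272, -0.0836, 0.1736]
ee_rot: [[-0.004, -0.99, -0.139], [-0.0, -0.139, 0.99], [-1.0, 0.004, 0.0]]
wrist_force: [0.1, 0.7, -1.0]
gripper_width: 0.501
```

Run:
```python
from h import *
qb,_=np.load('q.npy')
plan(.032,0,.01)
s=r.sense(); k=viewer.capture('wrist')
W=np.eye(4);W[:3,:3]=s['ee_rot'];W[:3,3]=s['tcp_pos']; C=np.linalg.inv(W@np.array(k['mount'])); k['R']=C[:3,:3];k['t']=C[:3,3]
print('cam height',(W@np.array(k['mount']))[2,3])
B=lambda x,y,z:proj(k,place(qb,np.array([[x,y,z]])))[0]
print('board foot',B(.15,0,0),'board top edge',B(.15,0,.04),'tray front top if home',B(.15,0,.045))
a=k['image'].copy()
for y in (-.045,-.036,-.02,0,.02,.036,.045):  # colour profile across the joint at top level
    print(y,[tuple(a[int(round(v)),int(round(u))].tolist()) for u,v in (B(x,y,.042) for x in np.arange(.140,.1585,.002))])
for d in spotter.silhouettes('tray',k)[:1]:
    rr=np.argwhere(d['region']); print(d['score'],rr.min(0),rr.max(0))
u,v=np.round(B(.15,0,.04)).astype(int); y0=max(0,v-60)
cv2.imwrite('pics/l9.png',cv2.resize(a[y0:y0+150,max(0,u-100):u+100,::-1],(800,600),interpolation=cv2.INTER_CUBIC)); print(u,v,y0)
```

```text
t 16.85 bay mm [ 66.2  -1.3 173.6] F [ 0.1  0.7 -1. ] w 0.501
shift [ 0.2181 -0.0024  0.0456] turn [-0.0014  0.0001 -0.0014] mm 167 deg 0.3
cam height 0.35406849519185063
board foot [314.82265863  92.47703086] board top edge [314.65297976  92.28790089] tray front top if home [314.62867782  92.26081342]
-0.045 [(216, 225, 233), (217, 227, 233), (205, 221, 226), (196, 209, 219), (197, 214, 222), (205, 152, 109), (230, 175, 110), (237, 185, 120), (237, 183, 115), (237, 181, 118)]
-0.036 [(130, 203, 74), (128, 202, 62), (118, 186, 69), (75, 96, 66), (50, 48, 57), (142, 104, 69), (234, 176, 113), (237, 184, 120), (238, 183, 118), (236, 179, 117)]
-0.02 [(75, 55, 40), (98, 76, 60), (97, 72, 60), (63, 64, 66), (55, 57, 59), (144, 106, 72), (233, 177, 115), (235, 181, 117), (237, 184, 119), (236, 180, 115)]
0 [(67, 114, 46), (39, 39, 44), (41, 39, 43), (54, 54, 57), (55, 52, 56), (147, 107, 72), (234, 174, 110), (236, 184, 118), (235, 180, 116), (237, 184, 120)]
0.02 [(115, 177, 63), (81, 73, 46), (85, 62, 49), (58, 54, 61), (47, 49, 55), (147, 106, 67), (233, 173, 110), (236, 185, 118), (235, 181, 116), (235, 180, 116)]
0.036 [(49, 72, 38), (68, 108, 38), (76, 115, 46), (37, 50, 32), (35, 31, 33), (94, 70, 50), (141, 106, 72), (144, 106, 69), (200, 143, 93), (235, 180, 117)]
0.045 [(119, 129, 133), (117, 125, 131), (120, 129, 136), (127, 137, 144), (124, 131, 137), (132, 100, 82), (141, 104, 66), (145, 100, 68), (147, 109, 71), (147, 108, 75)]
0.55 [ 91 264] [226 363]
315 92 32
```

View pics/l9.png

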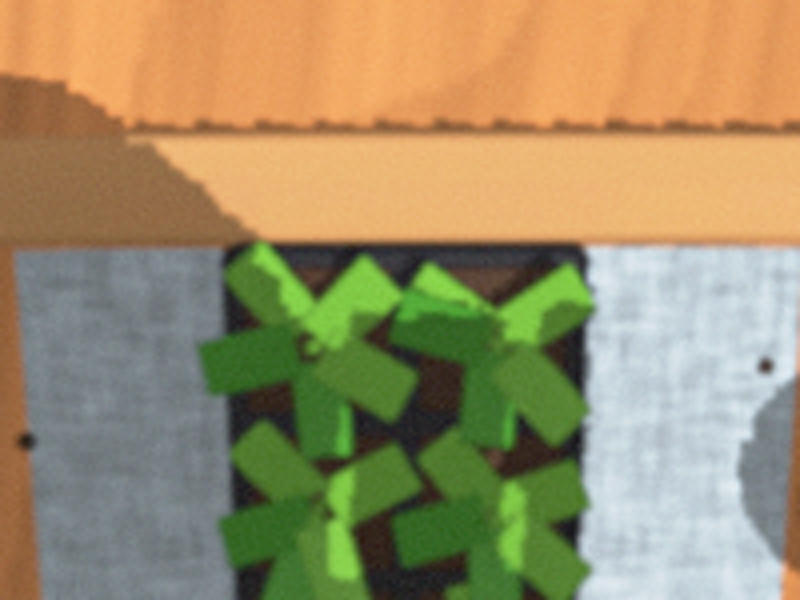

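The view from straight above shows the tray front (row 245, columns 225–585) flush and square against the board edge, with no mat showing between. The colour profile also changes from tray to board exactly at x = 150 mm. I'll check the bystanders, then hand in.

Run:
```python
from h import *
ref={n:cv2.imread(f'pics/{n}0.png')[:,:,::-1] for n in('top','side')}
print('start top: far 250,169.6 bay 319.9,256.3 jar 304.9,157.6 trowel 404.9,229.5 spray 421.6,163.6; side: near 382.9,284.7 far 251.5,275.8 bay 384.2,214.2')
for n in ('top','side'):
    p=viewer.capture(n)
    for o in ['pot_near','pot_far','pot_bay','jar','trowel','spray']:
        d=spotter.find_in(o,p)[:2]; print(n,o,[(np.round(x['uv'],1).tolist(),round(x['score'],2)) for x in d])
    if n=='top': # template match of the near pot patch
        t=ref[n][242:278,240:275]; m=cv2.matchTemplate(np.ascontiguousarray(p['image'][232:288,230:285]),np.ascontiguousarray(t),cv2.TM_CCOEFF_NORMED); print('near pot shift',np.array(cv2.minMaxLoc(m)[3])-10,m.max())
s=r.sense();print(s['time_s'],np.round(s['wrist_force'],1),np.round(s['joint_velocities'],2))
print(job.finish_job())
```

```text
start top: far 250,169.6 bay 319.9,256.3 jar 304.9,157.6 trowel 404.9,229.5 spray 421.6,163.6; side: near 382.9,284.7 far 251.5,275.8 bay 384.2,214.2
top pot_near [([257.8, 261.7], 0.89)]
top pot_far []
top pot_bay [([322.8, 254.7], 0.73)]
top jar []
top trowel [([404.7, 229.4], 0.62)]
top spray []
near pot shift [0 0] 0.88290286
side pot_near [([383.2, 283.6], 0.96)]
side pot_far [([252.7, 276.3], 0.67), ([349.1, 242.8], 0.23)]
side pot_bay [([386.0, 212.2], 0.75), ([255.8, 273.9], 0.22)]
side jar [([256.2, 209.8], 0.87)]
side trowel [([370.2, 147.2], 0.67)]
side spray []
17.65 [ 1.   0.5 -0.5] [-0.17 -0.06  0.01  0.01  0.01 -0.04]
the job is handed in; nothing more can be done
None
```

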